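# Refit the basin's drain knob and shut the drain

### The arm

A 6-joint arm with a two-finger parallel gripper is mounted at the origin on the work surface. World frame = base frame: x ahead of the robot, y to its left, z up, the work surface at z = 0. Lengths are in m, angles in rad, forces in N, time in s.
With the tool pointing down it reaches from about 0.35 to 0.975 m from the base axis. Payload 4.9 kg.
Tool frame: the origin (TCP) lies midway between the tips of the shut fingers; the grasp point (between the pads) lies behind it (manip.grasp_offset is the y of the grasp point in the tool frame, in m); y points along the fingers, z is the direction in which the jaws open and shut, and the axes are right-handed (so a half turn about y gives the same grasp; the last joint's range is limited). The gripper opens to 85 mm and grips with 20 to 120 N. Pads are 22 mm wide; open, the fingers measure 114 mm over their backs; the gripper's body (76 mm by 85 mm) begins 54 mm behind the grasp point. The pads swing forward as they close: fully open they stand 13 mm farther back than shut.
Start: joints at [1.196, 0.053, 1.613, -0, 1.476, -0.119], TCP at [0.158, 0.605, 0.231] pointing down, gripper open.
Joint ranges: [-3.01, 3.01], [-1.01, 2.22], [0.06, 2.58], [-1.02, 4.17], [0.09, 2.62], [-3.14, 3.14]. Speed limits (rad/s): [2.57, 2.57, 3.14, 3.14, 3.14, 3.14].

### API

Orientations are given as a unit quaternion [w, x, y, z].
In Python, from plant import manip gives the robot as it stands. The module is installed in compiled form; this text tells all that it offers.
- The arm moves only by the shell command python3 -m jog 'ROWS'. ROWS is a JSON object of lists of equal length, an entry for each row: "offset": the shift along the world's x, y, z in units of 50 mm (1.0 is 50 mm), a list of three; "angular": the turn, a rotation vector about the world's x, y, z in units of 6 degrees (1.0 is 6 degrees), a list of three; "jaw": the finger opening in mm, from 0 to 85.4. In form: {"offset": [[tx, ty, tz], ...], "angular": [[ax, ay, az], ...], "jaw": [jaw, ...]}. A call has 1 to 12 rows; each row shifts and turns the commanded pose from where the row before left it; what a row does not reach is not made up. A row lasts 1/10 s, in which the tool goes at most 50 mm and 8.59 degrees, less where a joint would pass 70% of its speed; a pose out of reach is approached as far as the arm can. A call is refused whole if a number of a shift passes 1 or a number of a turn 1, either way. A call with a gripper value outside its range is refused whole. The fingers move at their own pace and stop on an object; the grip force is fixed at half the most. Time passes only in rows, so rows that do not move let the fingers close. It gives the time, the measured TCP pose, the force and the opening at its end, in the units of the state.
- manip.state(): the state, without advancing time (a new reading comes with each control period).
- manip.grab_frame(name): name is "scene" or "top" or "wrist"; returns the picture (384x512x3 uint8, blue, green, red); there is no depth.
- manip.camera_model(name): a dict with "fx", "fy", "cx", "cy" (pixels), "rvec" (rotation vector, rad) and "tvec" (3), from world to camera coordinates, as OpenCV has them; the wrist camera has in their place "mount" (4x4, takes a point from camera to tool coordinates, whose origin is the TCP and whose axes are the tool frame's). Camera axes: x right, y down, z forward; pixel columns grow to the right and rows downward; lengths in m; the calibration is good to about 2 mm. The wrist camera is an equidistant fisheye: a pixel r from the principal point sees the ray r / f radians off the axis. A picture is of the moment at which its call begins: read the wrist's pose just before it. camera_model takes no time and is no camera call.
- manip.job_done(): hands the job in, once; it reports no verdict.
The state is a dict: "time": time; "joint_pos": joint angles; "joint_vel": joint speeds; "joint_efforts": joint torques, N m; "tool_pos": TCP position; "tool_rot": TCP orientation; "contact_force": force on the tool from outside, world axes, zero at the start; "ft_torque": the same for the moment, N m; "gripper_width": opening from 0.0 (shut) to 1.0 (fully open).
Only numpy, scipy, OpenCV 4.12 (cv2) and the standard library are available. Lean on these libraries where they do the work, as an engineer would, in place of code of your own. Each camera call takes 0.05 s, during which the arm holds its last target.

### The job

The black drain knob has come off the steel basin. Put it back in the round collar on the basin's sloping front, turn it under light pressure until you feel it drop fully home over the hidden stem, then turn it on clockwise to its stop, so that its bar points straight up the slope (drain shut), and let go. Never jam it down hard, and leave the other things on the counter where they are.

Things in the scene. Friction and masses are not known exactly. Their poses are not given: they have to be found in the camera images.
- knob: Loose black plastic drain knob, about 90 g, upright on the counter. Origin: centre of its hub's flat underside; z up through the knob, x along the bar grip. Hub 36 mm across, 0 to 25 mm up; round skirt 60 mm across, 25 to 31 mm; bar grip above. A slot 10.5 mm wide, 10 mm deep crosses the whole underside along x, so a half turn of the knob makes no difference.
- bar (a point): Middle of the knob's bar grip, 45 mm above its underside. The bar is 50 mm long (along the knob's x), 14 mm thick (along y), from 31 to 60 mm above the underside.
- collar: Fixed black collar, a tube square on the basin's sloping apron, its axis leaning 25 degrees from vertical towards the basin's front (robot side). Origin: on the axis, on the apron's face; z out along the axis, x straight up the slope, y level. 52 mm outside, 40 mm inside (hub has 2 mm play all round). The knob is home when its skirt lies on the rim: underside 7 mm above the origin.
- rim (a point): Centre of the collar's open mouth, 32 mm out along its axis; axes as the collar's.
- stem_end (a point): Point on the axis at the top of the drain stem in the collar, 15 mm above its origin (axes as the collar's; they do NOT turn with the stem). The stem ends in a tongue across the axis, 32 mm long, 7 mm wide; it fits the knob's slot with 0.1 rad play. With the slot not over it the knob rests here, 8 mm proud, and slips round under light pressure; over it, it drops.
- apron (a point): Middle of the apron's face, where the collar stands (axes level, as the basin's). How the stem stands: its tongue lies somewhere 0.4 to 1.4 rad counter-clockwise of the collar's x, looking at the collar from outside; this angle is not reported. It turns stiffly (0.2 N m) between a stop at 1.75 rad and a stop at 0 (drain shut). Apron 200 mm wide, 170 mm long; basin 130 mm high.
- bottle: Green glass bottle with a metal cap, 64 mm across, 210 mm high, standing; origin at the centre of its underside.
- bowl: White enamel bowl, 140 mm across, 55 mm high; origin at the centre of its underside.
- cup: White cup without handle, 68 mm across, 75 mm high; origin at the centre of its underside.
- soap: White soap dish with a bar of soap, 85 by 60 mm, 38 mm high; origin at the centre of its underside.
- jar: Small closed glass jar, 66 mm across and high; origin at the centre of its underside.
There are look-alikes about, which are no part of the job. Of the things like the knob, leave any that is brown, orange or turquoise; of the rest the larger one is meant.

How it is judged:
On the way:
1. the knob drops fully home in the collar, over the stem (z of knob in the frame of collar between 0.003 and 0.0095 m and distance between knob and collar below 0.0115 m and angle between the z axis of knob and the z axis of collar, either way round below 0.12 rad and angle between knob's own z axis and vertical below 1 rad), for 0.2 s.
At the end, for the whole second after the job is handed in: The knob sits fully home in the collar (underside 3 to 9.5 mm above the collar's origin, centred and square within 7 degrees), its bar along the slope within 12 degrees, released and at rest (all of step 1 and angle between the x axis of knob and the x axis of collar, either way round below 0.21 rad and linear speed of knob below 0.02 m/s and angular speed of knob below 0.2 rad/s); the robot touches nothing.
It fails at once if the knob is jammed against the collar or stem with more than 80 N (contact force between knob and collar above 80 N).
It fails at once if the bottle, bowl, cup, soap dish or jar is moved more than 30 mm or tipped over (distance of any of bottle, bowl, cup, soap, jar from where it was at the start of the episode above 0.03 m or angle between any of bottle, bowl, cup, soap, jar's own z axis and vertical above 0.5 rad).
It also fails if it takes over 48 s, if anything falls off the work surface, if the arm or the gripper's body presses on something with over 40 N, if the wrist force passes 120 N, or if a joint passes its speed limit or range.

## Working session

There is one attempt and no reset: what is moved stays moved. The work goes in short steps, Python scripts to look and compute and a shell command to move; the robot and the scene stay as the last step left them, time stands still between calls to the robot, and variables do not carry over. Pictures are saved under pics/ and viewed, and the job is handed in when it is done.

```bash
mkdir -p pics; cat > h.py <<'E'
import numpy as np,cv2
from plant import manip
from scipy.spatial.transform import Rotation as R
def ray(name,u,v):
    m=manip.camera_model(name)
    Rm=cv2.Rodrigues(np.array(m['rvec'],float))[0];t=np.array(m['tvec'],float).ravel()
    d=Rm.T@np.array([(u-m['cx'])/m['fx'],(v-m['cy'])/m['fy'],1]);o=-Rm.T@t
    return o,d/np.linalg.norm(d)
def onz(name,u,v,z):
    o,d=ray(name,u,v);return o+d*(z-o[2])/d[2]
def proj(name,p):
    m=manip.camera_model(name)
    Rm=cv2.Rodrigues(np.array(m['rvec'],float))[0];t=np.array(m['tvec'],float).ravel()
    c=Rm@np.array(p)+t
    return m['fx']*c[0]/c[2]+m['cx'],m['fy']*c[1]/c[2]+m['cy']
def tri(a,b):
    A=np.zeros((3,3));B=np.zeros(3)
    for o,d in(a,b):
        P=np.eye(3)-np.outer(d,d);A+=P;B+=P@o
    return np.linalg.solve(A,B)
def rotm(s=None):
    s=s or manip.state();q=s['tool_rot'];return R.from_quat([q[1],q[2],q[3],q[0]])
E
python3 - <<'E'
from h import *
for n in("scene","top"):
    f=manip.grab_frame(n);cv2.imwrite(f"pics/{n}0.png",f)
    m=manip.camera_model(n);print(n,m, ray(n,256,192))
s=manip.state();print(s,manip.grasp_offset);print(rotm(s).as_matrix())
E
```

```text
scene {'fx': 437.6279459632717, 'fy': 437.6279459632717, 'cx': 255.18816419153453, 'cy': 190.92197327597498, 'rvec': array([ 1.04754676,  2.36927759, -1.07431233]), 'tvec': array([ 0.23458111, -0.17956553,  1.43656951])} (array([1.04614651, 0.63220374, 0.81049363]), array([-0.55762546, -0.5030158 , -0.66032489]))
top {'fx': 496.90153740291953, 'fy': 496.90153740291953, 'cx': 257.350802858647, 'cy': 197.31984498628728, 'rvec': array([ 2.1858025 , -2.22553572,  0.04400262]), 'tvec': array([0.07660483, 0.42998664, 1.23670747])} (array([0.38730102, 0.07481999, 1.25084054]), array([ 0.04610543, -0.00227444, -0.99893399]))
{'time': 0.1, 'joint_pos': array([ 1.19597420e+00,  5.33170110e-02,  1.61416317e+00, -2.56881234e-05,
        1.47599834e+00, -1.19018134e-01]), 'joint_vel': array([-2.62632670e-03, -5.55260468e-05, -3.43487116e-03,  7.00570734e-04,
        6.77878513e-04,  5.87342079e-04]), 'joint_efforts': array([ 1.12629827e-03, -3.94908285e+01, -3.71361315e+01, -9.27168298e-05,
        4.00213306e-03,  4.02808070e-06]), 'tool_pos': array([0.15794812, 0.60412683, 0.23016586]), 'tool_rot': array([-0.70068197,  0.70197945, -0.09034729,  0.09003889]), 'contact_force': array([-0.44304202, -0.32277768, -0.78924991]), 'ft_torque': array([-0.02089748, -0.00831201,  0.0174569 ]), 'gripper_width': 0.9998621358853761} -0.0187
[[ 9.67460733e-01 -6.66629811e-04  2.53020326e-01]
 [-2.53021126e-01 -1.76429376e-03  9.67459145e-01]
 [-1.98534924e-04 -9.99998221e-01 -1.87555636e-03]]
```

View pics/scene0.png

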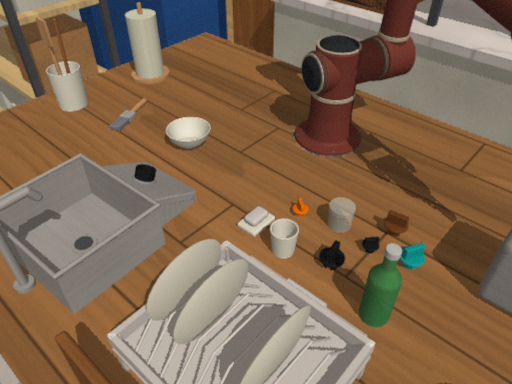

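View pics/top0.png

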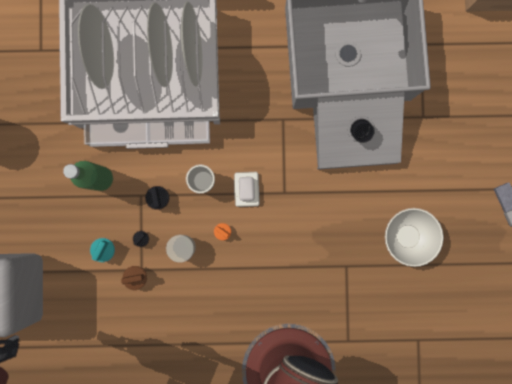

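Knob-like things (top view): black (157,198), smaller black (141,239), brown (134,277), turquoise (102,250) and orange (222,232). The larger black one at (157,198) fits; I'll confirm it in a crop.

```bash
python3 - <<'E'
from h import *
t=cv2.imread("pics/top0.png");s=cv2.imread("pics/scene0.png")
a=cv2.resize(t[160:290,85:245],(800,650),interpolation=cv2.INTER_CUBIC)[:590]
b=cv2.resize(t[85:175,305:415],(390,320),interpolation=cv2.INTER_CUBIC)
c=cv2.resize(s[225:285,300:400],(400,240),interpolation=cv2.INTER_CUBIC)
d=cv2.resize(s[150:215,100:200],(400,260),interpolation=cv2.INTER_CUBIC)
a=np.clip(a.astype(float)*1.6,0,255).astype(np.uint8)
cv2.imwrite("pics/c1.png",a)
o=np.zeros((590,800,3),np.uint8);o[:320,:390]=b;o[:240,400:]=c;o[320:580,:400]=d
cv2.imwrite("pics/c2.png",np.clip(o.astype(float)*1.8,0,255).astype(np.uint8))
# dark masks
for n,im in(("top",t),("scene",s)):
    m=(im.max(2)<45).astype(np.uint8)
    k,l,st,ce=cv2.connectedComponentsWithStats(m)
    for i in range(1,k):
        if 40<st[i,4]<1500: print(n,st[i],ce[i].round(1))
for u,v in((157,198),(141,239),(134,277),(102,250),(222,232),(180,248),(201,179),(247,189),(90,175)):print(u,v,onz("top",u,v,0.03).round(3))
E
```

```text
top [351 120  23  22 361] [361.8 130.2]
top [146 187  23  22 350] [157.1 197.4]
top [134 232  14  14 131] [141.2 239.2]
top [  0 339  18  23 270] [  8.4 348.7]
top [289 356  45  23 508] [311.6 366.1]
scene [320  36  39  16 317] [337.1  42. ]
scene [302  56  19  35 493] [310.9  73.5]
scene [135 165  20  16 275] [144.6 172.6]
scene [362 237  17  16 195] [370.2 244.1]
scene [319 241  25  29 452] [331.7 256.3]
157 198 [0.433 0.315 0.03 ]
141 239 [0.333 0.356 0.03 ]
134 277 [0.241 0.374 0.03 ]
102 250 [0.308 0.451 0.03 ]
222 232 [0.347 0.157 0.03 ]
180 248 [0.31  0.261 0.03 ]
201 179 [0.478 0.207 0.03 ]
247 189 [0.451 0.094 0.03 ]
90 175 [0.493 0.479 0.03 ]
```

View pics/c1.png

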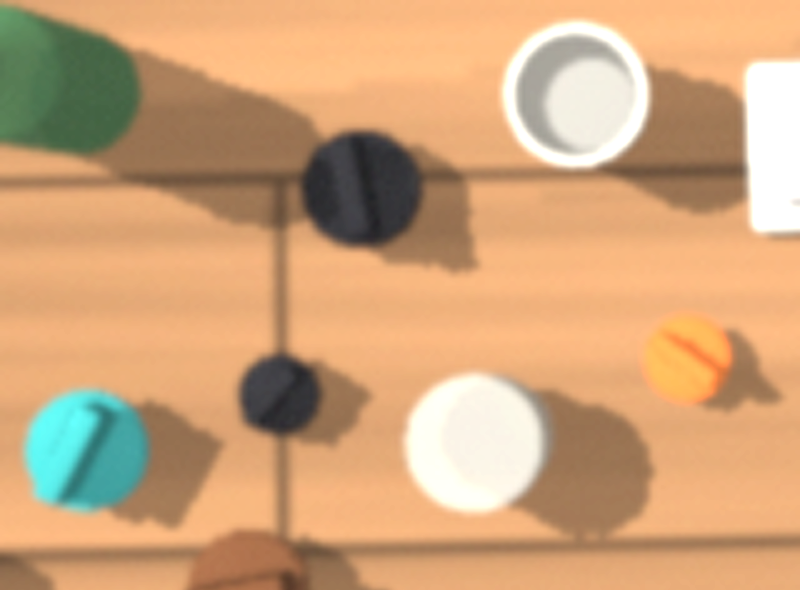

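View pics/c2.png

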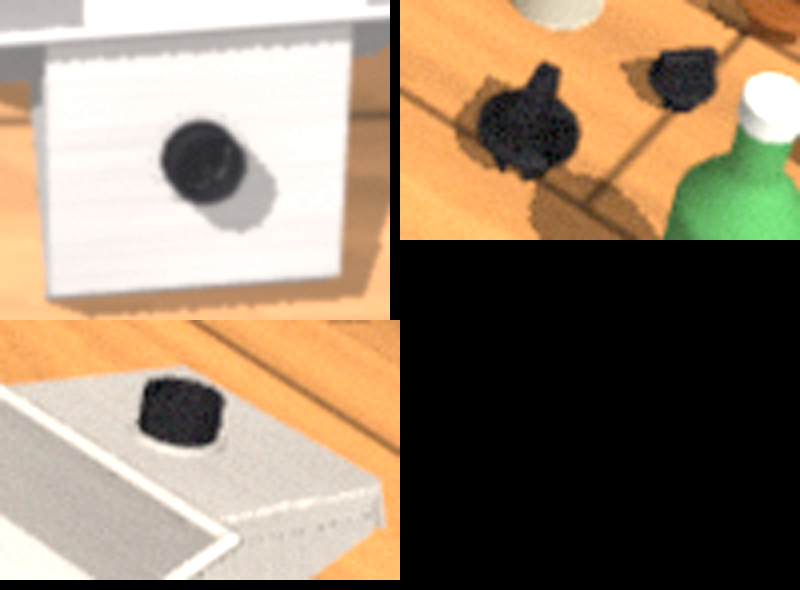

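The crop shows the large black knob at top (157,198), bar roughly along world x; the collar is on the apron at (362,130). I'll move over the knob for a wrist look.

```bash
python3 -m jog '{"offset":[[0.5,-0.58,0],[0.5,-0.58,0],[0.5,-0.58,0],[0.5,-0.58,0],[0.5,-0.58,0],[0.5,-0.58,0],[0.5,-0.58,0],[0.5,-0.58,0],[0.5,-0.58,0],[0.5,-0.58,0],[0,0,0],[0,0,0]],"angular":[[0,0,0.43],[0,0,0.43],[0,0,0.43],[0,0,0.43],[0,0,0.43],[0,0,0.43],[0,0,0.43],[0,0,0.43],[0,0,0.43],[0,0,0.43],[0,0,0],[0,0,0]],"jaw":[45,45,45,45,45,45,45,45,45,45,45,45]}'
cat >> h.py <<'E'
def wray(s,u,v):
    m=manip.camera_model("wrist");M=np.array(m['mount'])
    x,y=(u-m['cx']),(v-m['cy']);r=np.hypot(x,y);th=r/m['fx']
    d=np.array([np.sin(th)*x/max(r,1e-9),np.sin(th)*y/max(r,1e-9),np.cos(th)])
    Rt=rotm(s).as_matrix()
    return Rt@M[:3,3]+np.array(s['tool_pos']),Rt@M[:3,:3]@d
def wonz(s,u,v,z):
    o,d=wray(s,u,v);return o+d*(z-o[2])/d[2]
E
python3 - <<'E'
from h import *
s=manip.state();f=manip.grab_frame("wrist");cv2.imwrite("pics/w1.png",f)
import pickle;pickle.dump(s,open("s1.pkl","wb"))
print(s['time'],s['tool_pos'],rotm(s).as_matrix().round(3),manip.camera_model("wrist"))
print("bottle base",onz("top",100,177,0.02))
E
```

```text
time: 1.3
tool_pos: [0.4082, 0.3141, 0.2308]
tool_rot: [0.704, -0.704, -0.067, 0.068]
contact_force: [-1.6, -0.3, 0.5]
gripper_width: 0.527
1.3 [0.40819919 0.31410563 0.23081576] [[ 0.982 -0.001 -0.191]
 [ 0.191 -0.     0.982]
 [-0.001 -1.     0.   ]] {'fx': 297.3186396354542, 'fy': 297.3186396354542, 'cx': 255.14711368374998, 'cy': 192.92992212462573, 'mount': array([[-9.40643909e-05,  9.54770821e-01,  2.97342681e-01,
        -7.62704965e-02],
       [-8.19806679e-04, -2.97342656e-01,  9.54770482e-01,
        -1.40985965e-01],
       [ 9.99999660e-01, -1.53953612e-04,  8.10696852e-04,
        -8.57156866e-04],
       [ 0.00000000e+00,  0.00000000e+00,  0.00000000e+00,
         1.00000000e+00]])}
bottle base [0.48824544 0.45799883 0.02      ]
```

View pics/w1.png

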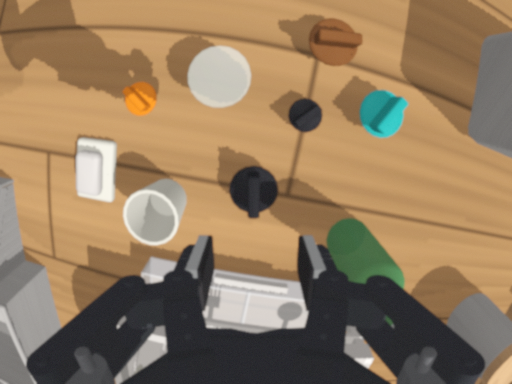

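```bash
python3 - <<'E'
from h import *
import pickle;s=pickle.load(open("s1.pkl","rb"))
f=cv2.imread("pics/w1.png")
c=f[155:230,215:295]
cv2.imwrite("pics/w1c.png",np.clip(cv2.resize(c,(640,600),interpolation=cv2.INTER_CUBIC)*2.5,0,255).astype(np.uint8))
m=(f.max(2)<60).astype(np.uint8);m[:150]=0;m[228:]=0
k,l,st,ce=cv2.connectedComponentsWithStats(m)
for i in range(1,k):
    if st[i,4]>200: print(st[i],ce[i]); print(wonz(s,*ce[i],0.031),onz("top",157.1,197.9,0.033))
E
```

```text
[ 230  167   47   49 1562] [252.92445583 189.45006402]
[0.43362769 0.31580105 0.031     ] [0.43337749 0.31459976 0.033     ]
```

View pics/w1c.png

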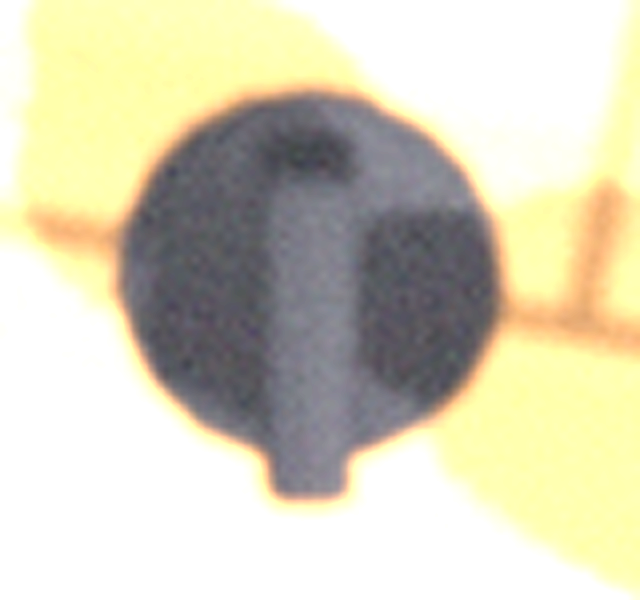

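The wrist crop shows the knob's skirt centred at pixel (253.8,189) and its bar top from (254.4,177.5) to (253.5,216.9). Now the positions, and the collar's too.

```bash
python3 - <<'E'
from h import *
import pickle;s=pickle.load(open("s1.pkl","rb"))
a=wonz(s,254.4,177.5,.06);b=wonz(s,253.5,216.9,.06)
print(a,b,(a+b)/2,np.linalg.norm(b-a),np.degrees(np.arctan2(*(b-a)[1::-1])))
print(wonz(s,253.75,189,.031))
# collar fine
t=cv2.imread("pics/top0.png");sc=cv2.imread("pics/scene0.png")
A=cv2.resize(t[110:150,340:385],(540,480),interpolation=cv2.INTER_CUBIC)
cv2.imwrite("pics/ct.png",np.clip(A*3.0,0,255).astype(np.uint8))
B=cv2.resize(sc[155:190,125:170],(720,560),interpolation=cv2.INTER_CUBIC)
cv2.imwrite("pics/cs.png",np.clip(B*3.0,0,255).astype(np.uint8))
cv2.imwrite("pics/ap.png",np.clip(cv2.resize(t[70:180,290:420],(780,660)[:2],interpolation=cv2.INTER_CUBIC)[:600]*1.2,0,255).astype(np.uint8))
E
```

```text
[0.41157029 0.31336169 0.06      ] [0.45673932 0.32108679 0.06      ] [0.43415481 0.31722424 0.06      ] 0.0458248732642804 9.705193392751863
[0.43288805 0.31666384 0.031     ]
```

View pics/ct.png

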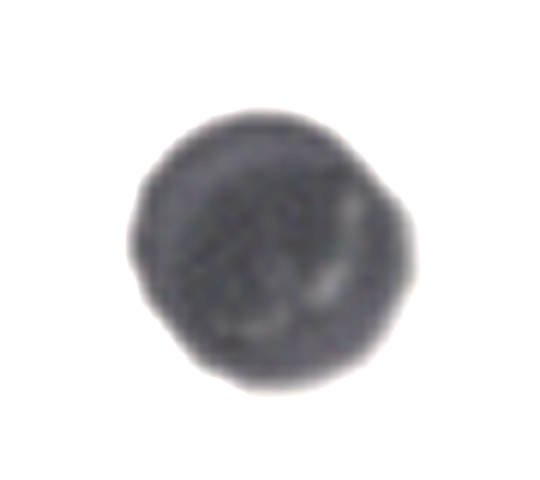

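View pics/cs.png

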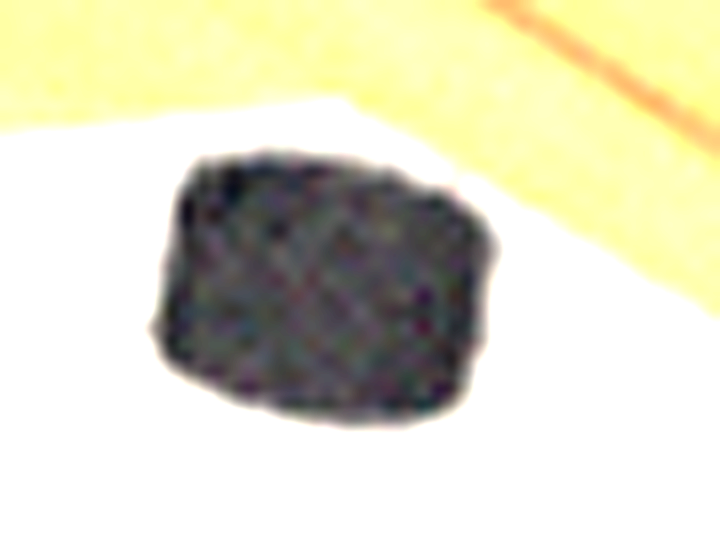

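View pics/ap.png

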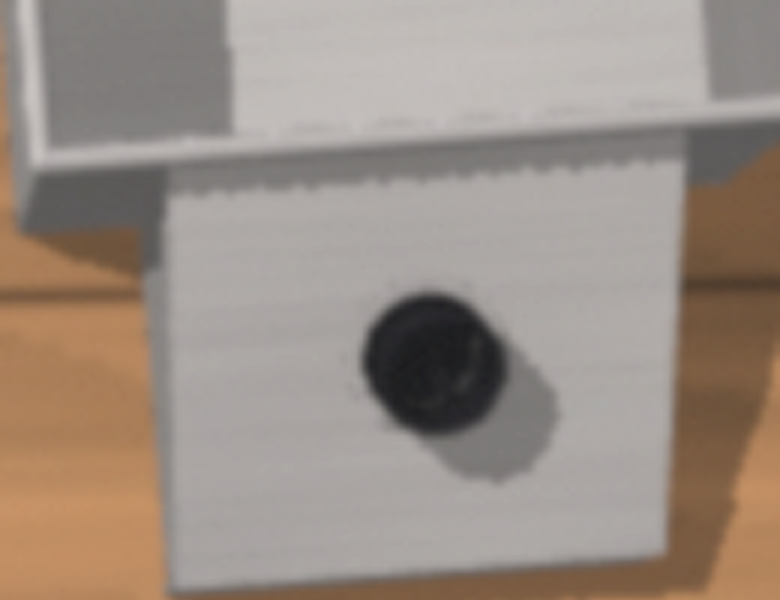

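```bash
python3 -m jog '{"offset":[[0.5,0.05,0],[0,0,-0.7],[0,0,-0.8],[0,0,-0.8],[0,0,-0.8],[0,0,-0.4],[0,0,-0.25],[0,0,-0.1],[0,0,0],[0,0,0]],"angular":[[0,0,-0.2],[0,0,0],[0,0,0],[0,0,0],[0,0,0],[0,0,0],[0,0,0],[0,0,0],[0,0,0],[0,0,0]],"jaw":[45,45,45,45,45,45,45,45,45,45]}'; python3 - <<'E'
from h import *
f=manip.grab_frame("wrist");cv2.imwrite("pics/w2.png",f)
E
```

```text
time: 2.35
tool_pos: [0.4341, 0.318, 0.0404]
tool_rot: [0.705, -0.704, -0.062, 0.061]
contact_force: [-0.1, 0.1, 0.0]
gripper_width: 0.528
```

View pics/w2.png

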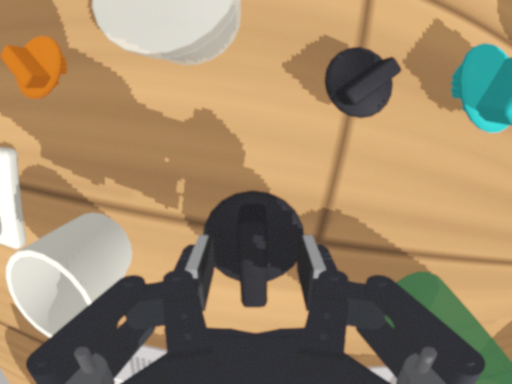

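The bar (253,255) is centred between the fingers at (200,255) and (313,255). Lower a little and close.

```bash
python3 -m jog '{"offset":[[0,-0.01,-0.08],[0,0,0],[0,0,0],[0,0,0],[0,0,0],[0,0,0],[0,0,0],[0,0,0]],"angular":[[0,0,0],[0,0,0],[0,0,0],[0,0,0],[0,0,0],[0,0,0],[0,0,0],[0,0,0]],"jaw":[45,45,8,8,8,8,8,8]}'; python3 -m jog '{"offset":[[0,0,0.2],[0,0,0.6],[0,0,0.8],[0,0,0.8],[0,0,0.8],[0,0,0.8],[0,0,0],[0,0,0]],"angular":[[0,0,0],[0,0,0],[0,0,0],[0,0,0],[0,0,0],[0,0,0],[0,0,0],[0,0,0]],"jaw":[8,8,8,8,8,8,8,8]}'; python3 - <<'E'
from h import *
f=manip.grab_frame("wrist");cv2.imwrite("pics/w3.png",f)
E
```

```text
time: 3.2
tool_pos: [0.4334, 0.3168, 0.0351]
tool_rot: [0.705, -0.704, -0.061, 0.061]
contact_force: [1.0, -0.3, 2.7]
gripper_width: 0.154
time: 4.0
tool_pos: [0.4334, 0.3169, 0.2362]
tool_rot: [0.705, -0.704, -0.062, 0.061]
contact_force: [-0.1, -1.2, -1.8]
gripper_width: 0.149
```

View pics/w3.png

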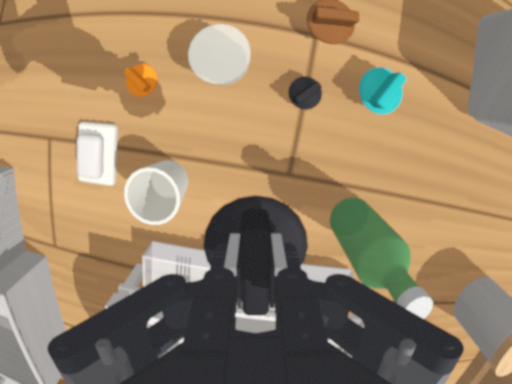

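```bash
python3 - <<'E'
from h import *
a=ray("top",362.9,131.25);b=ray("scene",146.1,168.3)
p=tri(a,b);print("rim",p, proj("top",p),proj("scene",p))
z=.05
for z in(.04,.05,.06):
    l=onz("top",318.7,168.3,z);r=onz("top",400.8,162.2,z);print(z,l,r,np.linalg.norm(l-r),np.degrees(np.arctan2(-(r-l)[0]*-1,-(r-l)[1])))
for z in(.12,.13):
    l=onz("top",290+38/6,70+165/6,z);r=onz("top",290+770/6,70+118/6,z);print(z,l,r,np.degrees(np.arctan2((r-l)[0],-(r-l)[1])))
yaw=np.radians(3.7);
E
```

```text
rim [ 0.57578789 -0.17721443  0.10736375] (np.float64(362.64625994226645), np.float64(131.5358748538564)) (np.float64(145.76086944296512), np.float64(168.25144698536988))
0.04 [ 0.49843149 -0.08223524  0.04      ] [ 0.50984014 -0.28357797  0.04      ] 0.20166568908426427 3.243071177285361
0.05 [ 0.4975137  -0.08093817  0.05      ] [ 0.50882812 -0.28061806  0.05      ] 0.20000018746070525 3.2430711772853553
0.06 [ 0.4965959  -0.07964109  0.06      ] [ 0.5078161  -0.27765815  0.06      ] 0.19833468583714625 3.243071177285382
0.12 [ 0.65483641 -0.02418213  0.12      ] [ 0.6681796  -0.30496962  0.12      ] 2.720684349809529
0.13 [ 0.6524706  -0.02330666  0.13      ] [ 0.6656958  -0.30161115  0.13      ] 2.7206843498095568
```

```bash
cat >> h.py <<'E'
def axes(psi=np.radians(3.0)):
    c,s_=np.cos(np.radians(25)),np.sin(np.radians(25))
    z=np.array([-s_*np.cos(psi),-s_*np.sin(psi),c]);x=np.array([c*np.cos(psi),c*np.sin(psi),s_]);y=np.cross(z,x)
    return x,y,z
def target(phi,psi=np.radians(3.0)):
    x,y,z=axes(psi);tx=-(np.cos(phi)*x+np.sin(phi)*y);return np.c_[tx,-z,np.cross(tx,-z)]
def delta(pos,Rt):
    s=manip.state();rv=R.from_matrix(Rt@rotm(s).as_matrix().T).as_rotvec()
    return (np.array(pos)-s['tool_pos'])/.05,np.degrees(rv)/6
E
python3 - <<'E'
from h import *
rim=np.array([.573,-.177,.110]);x,y,z=axes();Rt=target(1.5)
p=rim+.13*z+.06*Rt[:,0];print(p);d,a=delta(p,Rt);print(d,a,np.linalg.norm(a)); print(manip.state()['joint_pos'].round(2))
E
```

```text
[ 0.5174259  -0.23984435  0.22602632]
[  1.69651469 -11.12491508  -0.16273919] [  3.81418356  -2.83705862 -16.53699905] 17.20666253219501
[ 0.49 -0.16  1.81  0.    1.49 -1.25]
```

```bash
python3 -m jog '{"offset":[[0.094,-0.618,0.1],[0.094,-0.618,0.1],[0.094,-0.618,0.1],[0.094,-0.618,0],[0.094,-0.618,0],[0.094,-0.618,0],[0.094,-0.618,0],[0.094,-0.618,0],[0.094,-0.618,0],[0.094,-0.618,0],[0.094,-0.618,0],[0.094,-0.618,0]],"angular":[[0.212,-0.158,-0.919],[0.212,-0.158,-0.919],[0.212,-0.158,-0.919],[0.212,-0.158,-0.919],[0.212,-0.158,-0.919],[0.212,-0.158,-0.919],[0.212,-0.158,-0.919],[0.212,-0.158,-0.919],[0.212,-0.158,-0.919],[0.212,-0.158,-0.919],[0.212,-0.158,-0.919],[0.212,-0.158,-0.919]],"jaw":[8,8,8,8,8,8,8,8,8,8,8,8]}'
python3 - <<'E'
from h import *
rim=np.array([.573,-.177,.110]);x,y,z=axes();Rt=target(1.5)
p=rim+.13*z+.06*Rt[:,0];print(p);d,a=delta(p,Rt);print(d,a,np.linalg.norm(a)); print(manip.state()['joint_pos'].round(2))
E
```

```text
time: 5.25
tool_pos: [0.4883, -0.055, 0.2467]
tool_rot: [0.696, -0.531, 0.262, -0.406]
contact_force: [0.7, -0.3, -0.2]
gripper_width: 0.151
[ 0.5174259  -0.23984435  0.22602632]
[ 0.58269857 -3.69607778 -0.41438047] [ 1.24435774 -0.96771482 -5.46828581] 5.690961946137945
[-0.38 -0.48  2.07  0.21  1.33 -0.99]
```

```bash
python3 -m jog '{"offset":[[0.1,-0.616,-0.07],[0.1,-0.616,-0.07],[0.1,-0.616,-0.07],[0.1,-0.616,-0.07],[0.1,-0.616,-0.07],[0.1,-0.616,-0.07],[0,0,0],[0,0,0]],"angular":[[0.207,-0.161,-0.911],[0.207,-0.161,-0.911],[0.207,-0.161,-0.911],[0.207,-0.161,-0.911],[0.207,-0.161,-0.911],[0.207,-0.161,-0.911],[0,0,0],[0,0,0]],"jaw":[8,8,8,8,8,8,8,8]}'
python3 - <<'E'
from h import *
import pickle
s=manip.state();f=manip.grab_frame("wrist");cv2.imwrite("pics/w4.png",f);pickle.dump(s,open("s4.pkl","wb"))
print(s['joint_pos'].round(2),rotm(s).as_matrix().round(3))
print(target(1.5).round(3))
E
```

```text
time: 6.05
tool_pos: [0.5183, -0.2384, 0.2258]
tool_rot: [0.599, -0.371, 0.391, -0.593]
contact_force: [0.4, 0.5, -1.1]
gripper_width: 0.15
[-0.71 -0.31  2.    0.32  1.15 -0.78] [[-0.008  0.42   0.907]
 [-1.     0.022 -0.019]
 [-0.028 -0.907  0.42 ]]
[[-0.012  0.422  0.907]
 [-0.999  0.022 -0.023]
 [-0.03  -0.906  0.422]]
```

View pics/w4.png

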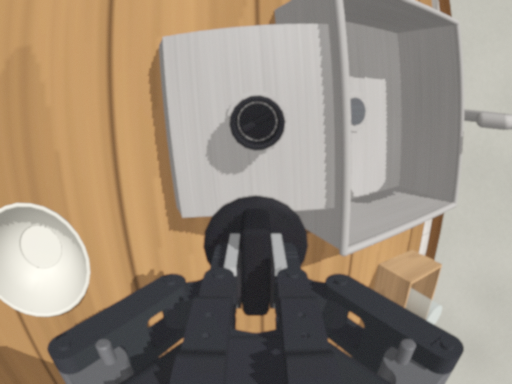

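```bash
python3 - <<'E'
from h import *
import pickle;s=pickle.load(open("s4.pkl","rb"))
f=cv2.imread("pics/w4.png")
c=cv2.resize(f[85:160,215:300],(680,600),interpolation=cv2.INTER_CUBIC).astype(float)
cv2.imwrite("pics/w4c.png",np.clip(255*(c/255)**0.4,0,255).astype(np.uint8))
m=(f.max(2)<60).astype(np.uint8);m[160:]=0
k,l,st,ce=cv2.connectedComponentsWithStats(m)
i=1+np.argmax(st[1:,4]);print(st[i],ce[i]);cn=cv2.findContours((l==i).astype(np.uint8),0,1)[0][0];print(cv2.fitEllipse(cn))
E
```

```text
[240 104  35  35 959] [256.95516163 120.97288843]
((256.9568176269531, 120.9743423461914), (33.7756233215332, 34.3647346496582), 110.4825210571289)
```

View pics/w4c.png

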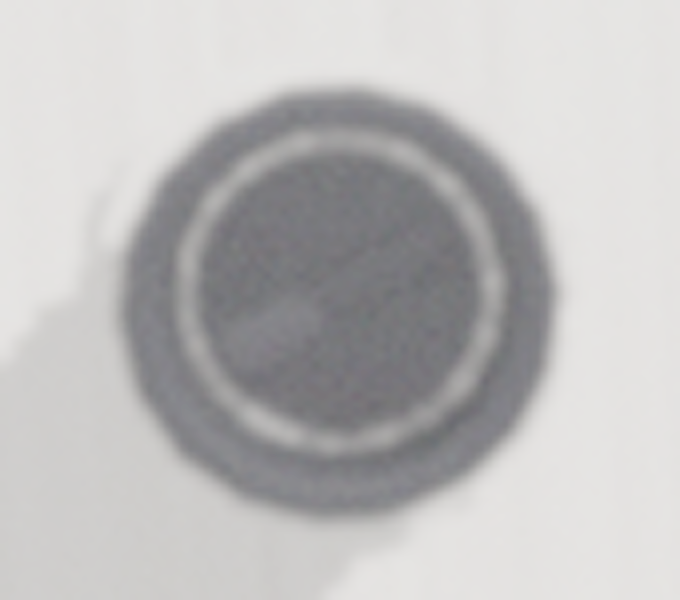

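The wrist crop shows the collar's outer ring centred at pixel (257.4,123.0), about 54 px across. The tongue is faintly visible inside, about 29° above the image's right, which puts it roughly 0.45 rad counter-clockwise.

```bash
python3 - <<'E'
from h import *
import pickle;s=pickle.load(open("s4.pkl","rb"))
o,d=wray(s,257.4,123.0)
for D in(.275,.28,.285,.29,.295):
    p=o+D*d;print(D,p.round(4),np.round(proj("top",p),1),np.round(proj("scene",p),1))
print(tri((o,d),ray("top",362.9,131.25)),tri((o,d),ray("scene",146.1,168.3)))
x,y,z=axes();print("ray in collar axes",d@x,d@y,d@z)
# plane from apron: corners in wrist view
f=cv2.imread("pics/w4.png");cv2.imwrite("pics/w4d.png",cv2.resize(f[15:225,150:350],(571,600)))
E
```

```text
0.275 [ 0.5759 -0.1786  0.1071] [363.2 131.5] [145.4 168.1]
0.28 [ 0.578  -0.1788  0.1026] [362.9 130.9] [145.  169.8]
0.285 [ 0.5801 -0.179   0.098 ] [362.5 130.3] [144.6 171.5]
0.29 [ 0.5822 -0.1793  0.0935] [362.2 129.8] [144.1 173.2]
0.295 [ 0.5844 -0.1795  0.089 ] [361.8 129.2] [143.7 174.9]
[ 0.57700248 -0.17859919  0.10447202] [ 0.57530029 -0.17801223  0.10677617]
ray in collar axes 0.00035180554775433355 -0.06652036343741065 -0.9977850056404988
```

View pics/w4d.png

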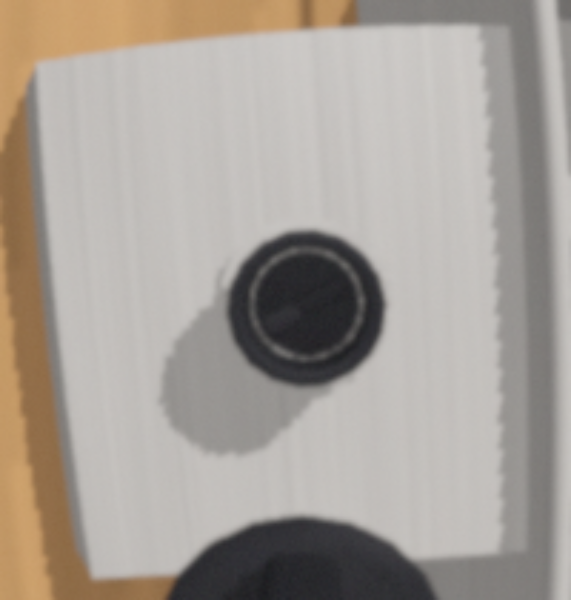

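```bash
python3 - <<'E'
from h import *
import pickle;s=pickle.load(open("s4.pkl","rb"))
rim=np.array([.576,-.1785,.1063]);x,y,z=axes();c=rim-.032*z
def pl(u,v):
    o,d=wray(s,u,v);return o+d*((c-o)@z)/(d@z)
P=[pl(150+u/2.857,15+v/2.857) for u,v in((37,65),(92,578),(510,27),(527,550))]
for p in P:print(p.round(4),((p-c)@x).round(4),((p-c)@y).round(4),((p-c)@z).round(4))
l=P[0]-P[1];print(np.degrees(np.arctan2(-l[0],l[1])),l, np.linalg.norm(l))
l=P[2]-P[3];print(np.degrees(np.arctan2(-l[0],l[1])),l, np.linalg.norm(l))
# knob in hand: bar/skirt in tool frame
print((rotm(s).as_matrix().T@(rim-s['tool_pos'])).round(4))
E
```

```text
[ 0.5012 -0.0836  0.0385] -0.0919 0.0987 0.0
[ 0.5116 -0.2826  0.0385] -0.0918 -0.1006 0.0
[ 0.6574 -0.0742  0.1114] 0.0808 0.0999 0.0
[ 0.6679 -0.274   0.1115] 0.0808 -0.1002 0.0
3.003772698108818 [-1.04424440e-02  1.99002984e-01 -6.11869283e-06] 0.1992767730875681
3.0076849966466566 [-1.04987312e-02  1.99814927e-01 -1.25146923e-05] 0.20009055045606094
[-0.057  0.134  0.001]
```

```bash
python3 - <<'E'
from h import *
import pickle;s=pickle.load(open("s4.pkl","rb"))
f=cv2.imread("pics/w4.png")
c=cv2.resize(f[185:325,195:315],(600,700)).astype(float)[:600]
cv2.imwrite("pics/w4e.png",np.clip(255*(c/255)**0.45,0,255).astype(np.uint8))
def tl(u,v,y):
    o,d=wray(s,u,v);M=rotm(s).as_matrix().T;o=M@(o-s['tool_pos']);d=M@d;return (o+d*(y-o[1])/d[1])*1000
for y in(.004,.010):print(y,tl(256,196,y).round(1),tl(205,240,y).round(1),tl(307,240,y).round(1))
E
```

```text
0.004 [-28.3   4.   -0.4] [ -2.9   4.  -28.3] [-2.9  4.  27.6]
0.01 [-26.4  10.   -0.3] [  0.   10.  -29.4] [ 0.1 10.  28.8]
```

View pics/w4e.png

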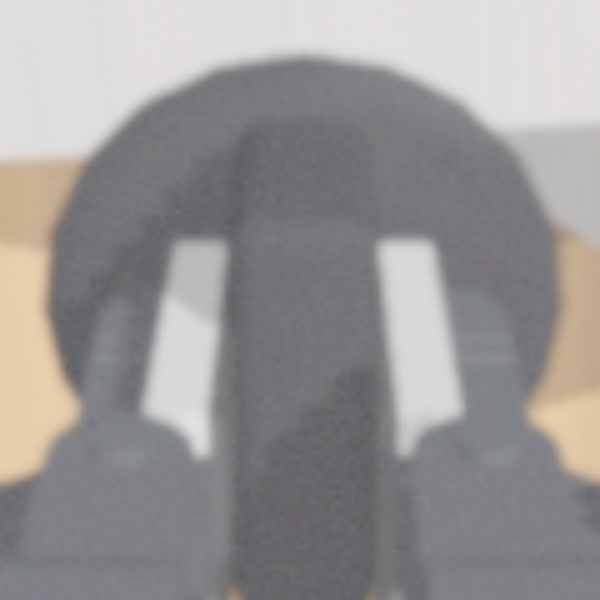

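```bash
python3 - <<'E'
from h import *
import pickle;s=pickle.load(open("s4.pkl","rb"))
def tl(u,v,y,s=s):
    o,d=wray(s,u,v);M=rotm(s).as_matrix().T;o=M@(o-s['tool_pos']);d=M@d;return (o+d*(y-o[1])/d[1])*1000
print("bar base",tl(256,209,.004),"bar top",tl(256,228.6,-.025))
print("skirt top edge", tl(256,196.4,.007))
# where the front finger's pads would be: check
s1=pickle.load(open("s1.pkl","rb"))
M=rotm(s1).as_matrix().T
# top camera absolute vs wrist rim
rim=np.array([.576,-.1785,.1063]);print(proj("top",rim),proj("scene",rim))
E
```

```text
bar base [-21.20067161   4.          -0.35499044] bar top [-23.02309739 -25.          -0.42016755]
skirt top edge [-27.12575873   7.          -0.35227859]
(np.float64(363.09881436599744), np.float64(131.51225806422195)) (np.float64(145.45742596667998), np.float64(168.40458075015331))
```

```bash
python3 - <<'E'
from h import *
rim=np.array([.576,-.1785,.1063]);x,y,z=axes();Rt=target(1.0)
p=rim+.050*z-.0013*Rt[:,0];print(p);d,a=delta(p,Rt);print(d,a,np.linalg.norm(a))
E
```

```text
[ 0.55547651 -0.17848018  0.15191223]
[ 0.73525849  1.19109866 -1.49507149] [ 2.0370646   0.09551782 -4.37040894] 4.822782408919769
```

```bash
python3 -m jog '{"offset":[[0.06,0.3,0],[0.115,0.3,-0.2],[0.14,0.25,-0.3],[0.14,0.15,-0.33],[0.14,0.11,-0.33],[0.14,0.08,-0.335],[0,0,0],[0,0,0]],"angular":[[0.34,0.016,-0.73],[0.34,0.016,-0.73],[0.34,0.016,-0.73],[0.34,0.016,-0.73],[0.34,0.016,-0.73],[0.34,0.016,-0.73],[0,0,0],[0,0,0]],"jaw":[8,8,8,8,8,8,8,8]}'
python3 - <<'E'
from h import *
import pickle
s=manip.state();f=manip.grab_frame("wrist");cv2.imwrite("pics/w5.png",f);pickle.dump(s,open("s5.pkl","wb"))
g=manip.grab_frame("scene");h=manip.grab_frame("top")
rim=np.array([.576,-.1785,.1063]);x,y,z=axes();Rt=target(1.0)
p=rim+.050*z-.0013*Rt[:,0];d,a=delta(p,Rt);print(d,a,s['contact_force'])
A=cv2.resize(f[150:350,155:355],(590,590));cv2.imwrite("pics/w5c.png",np.clip(255*(A/255.)**.5,0,255).astype(np.uint8))
B=cv2.resize(g[120:200,90:200],(800,582),interpolation=cv2.INTER_CUBIC);cv2.imwrite("pics/s5c.png",np.clip(255*(B/255.)**.6,0,255).astype(np.uint8))
cv2.imwrite("pics/s5.png",g);cv2.imwrite("pics/t5.png",h)
E
```

```text
time: 6.9
tool_pos: [0.556, -0.1784, 0.1537]
tool_rot: [-0.483, 0.212, -0.526, 0.667]
contact_force: [0.3, 0.3, -0.1]
gripper_width: 0.149
[-0.024907    0.02529949 -0.07336511] [0.04512854 0.03012244 0.01187199] [ 0.25504883  0.29565639 -0.10248944]
```

View pics/w5c.png

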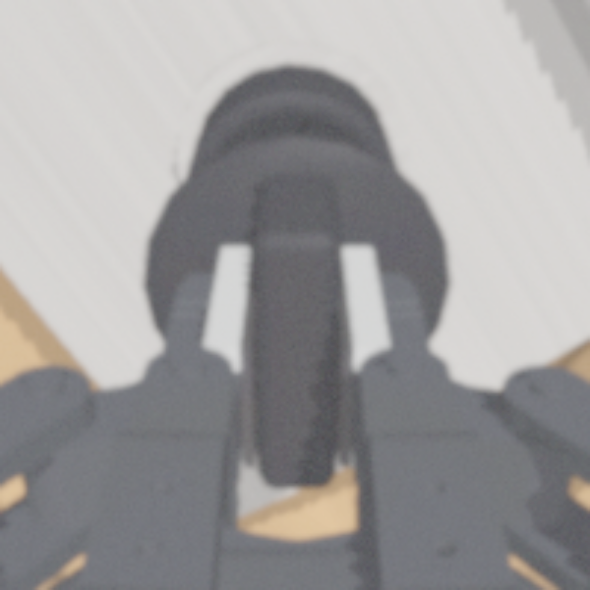

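View pics/s5c.png

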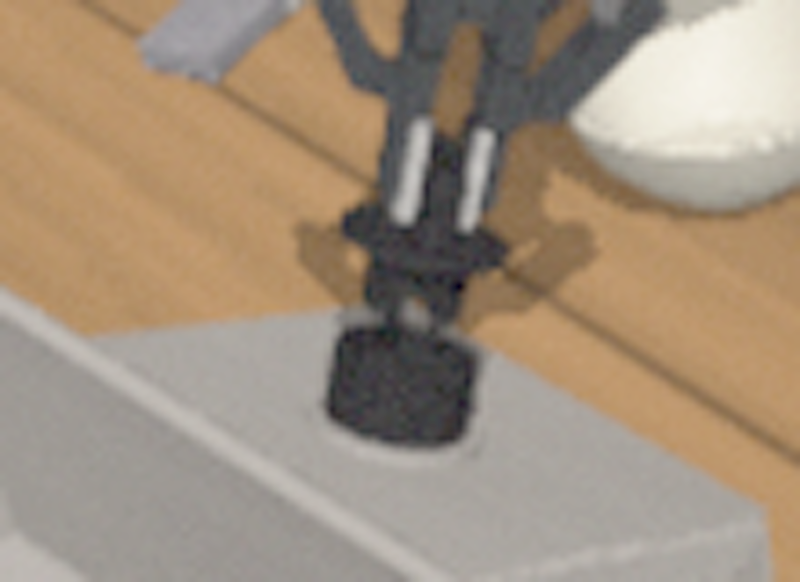

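```bash
python3 - <<'E'
from h import *
import pickle;s=pickle.load(open("s5.pkl","rb"))
def tl(u,v,y,s=s):
    o,d=wray(s,u,v);M=rotm(s).as_matrix().T;o=M@(o-s['tool_pos']);d=M@d;return (o+d*(y-o[1])/d[1])*1000
rim=np.array([.576,-.1785,.1063])
print("rim in tool",rotm(s).as_matrix().T@(rim-s['tool_pos'])*1000)
for y in(.048,.052):print(y,"near outer edge",tl(255,172.0,y),"left/right",tl(155+198/2.95,150+150/2.95,y),tl(155+388/2.95,150+150/2.95,y))
print("skirt",tl(255,197.3,.007))
t=cv2.imread("pics/t5.png");B=cv2.resize(t[70:190,290:420],(650,600),interpolation=cv2.INTER_CUBIC);cv2.imwrite("pics/t5c.png",np.clip(255*(B/255.)**.5,0,255).astype(np.uint8))
E
```

```text
rim in tool [ 1.88254071 51.44472217 -1.12666422]
0.048 near outer edge [-30.30171069  48.          -0.43776298] left/right [-10.38588303  48.         -22.64102088] [-10.38911448  48.          20.82196522]
0.052 near outer edge [-29.35898652  52.          -0.44307888] left/right [ -9.02205939  52.         -23.11580157] [-9.02535917 52.         21.26616417]
skirt [-26.34914741   7.          -0.38840955]
```

View pics/t5c.png

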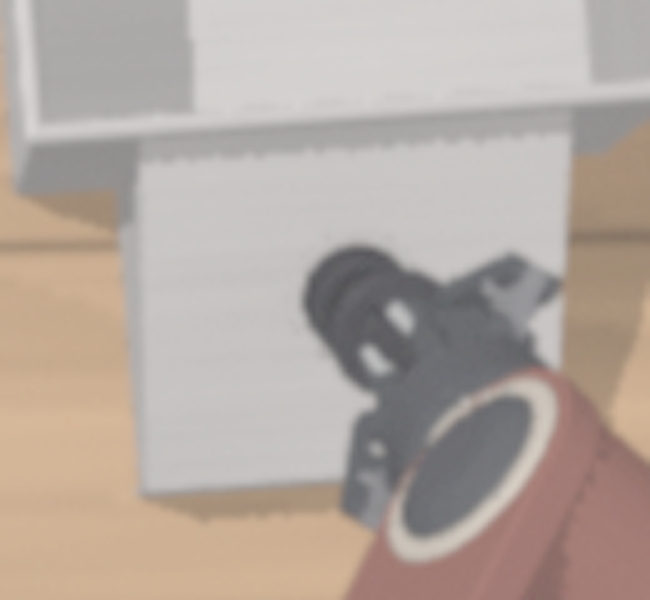

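The scene crop shows the knob's axis in line with the collar's (columns 416 and 405, matching the lean). The wrist crop puts knob and collar within about 1 mm of each other. I'll descend gently.

```bash
python3 -m jog '{"offset":[[-0.025,0.025,-0.073],[0.06,0.003,-0.127],[0.06,0.003,-0.127],[0,0,0]],"angular":[[0.045,0.03,0.012],[0,0,0],[0,0,0],[0,0,0]],"jaw":[8,8,8,8]}'
python3 -m jog '{"offset":[[0.025,0.0013,-0.054],[0.025,0.0013,-0.054],[0,0,0]],"angular":[[0,0,0],[0,0,0],[0,0,0]],"jaw":[8,8,8]}'
cat > chk.py <<'E'
from h import *
import sys
s=manip.state();rim=np.array([.576,-.1785,.1063]);x,y,z=axes()
Rm=rotm(s).as_matrix();k=s['tool_pos']+.035*Rm[:,1]
F=np.array(s['contact_force']);T=np.array(s['ft_torque'])
tx=-Rm[:,0];phi=np.arctan2(tx@y,tx@x)
print("t",round(s['time'],2),"under rel rim(mm) x,y,z",[round(float((k-rim)@a*1000),1) for a in(x,y,z)],"phi",round(float(phi),3),"tilt",(Rm.T@z).round(3),"F",[round(float(F@a),1) for a in(x,y,z)],"T",[round(float(T@a),2) for a in(x,y,z)],"j",s['joint_pos'].round(2),s['gripper_width'])
E
python3 chk.py
```

```text
time: 7.45
tool_pos: [0.5617, -0.1777, 0.1374]
tool_rot: [-0.483, 0.21, -0.528, 0.666]
contact_force: [2.5, 1.9, -1.1]
gripper_width: 0.152
time: 7.75
tool_pos: [0.5642, -0.1777, 0.1324]
tool_rot: [-0.483, 0.21, -0.528, 0.667]
contact_force: [5.6, 1.9, -1.8]
gripper_width: 0.151
t 7.75 under rel rim(mm) x,y,z [0.4, 1.5, -6.4] phi 0.998 tilt [-0.001 -1.    -0.001] F [4.4, 1.6, -4.1] T [0.31, -0.73, 0.02] j [-0.55 -0.18  2.05  0.3   0.93 -0.17] 0.1509412409099304
```

```bash
python3 -m jog '{"offset":[[0.042,0.0023,-0.046],[0.025,0.0013,-0.054],[0,0,0]],"angular":[[0,0,0],[0,0,0],[0,0,0]],"jaw":[8,8,8]}'; python3 chk.py
python3 -m jog '{"offset":[[0.02,0.001,-0.045],[0,0,0]],"angular":[[0,0,0],[0,0,0]],"jaw":[8,8]}'; python3 chk.py
```

```text
time: 8.05
tool_pos: [0.5671, -0.1776, 0.1269]
tool_rot: [-0.482, 0.21, -0.528, 0.666]
contact_force: [2.8, 0.7, -0.8]
gripper_width: 0.15
t 8.05 under rel rim(mm) x,y,z [0.6, 1.4, -12.5] phi 0.998 tilt [-0.    -1.    -0.002] F [2.3, 0.5, -1.9] T [0.23, -0.58, 0.04] j [-0.54 -0.17  2.05  0.3   0.92 -0.17] 0.15027326788726267
time: 8.25
tool_pos: [0.5679, -0.1776, 0.1253]
tool_rot: [-0.482, 0.211, -0.528, 0.666]
contact_force: [0.7, 1.5, 3.5]
gripper_width: 0.144
t 8.25 under rel rim(mm) x,y,z [0.7, 1.3, -14.4] phi 0.999 tilt [ 0.    -1.    -0.002] F [2.2, 1.5, 2.9] T [0.42, -0.22, -0.05] j [-0.54 -0.16  2.05  0.3   0.91 -0.17] 0.14449298181308354
```

```bash
python3 -m jog '{"offset":[[0.01,0.0005,-0.022],[0,0,0]],"angular":[[0,0,0],[0,0,0]],"jaw":[8,8]}'; python3 chk.py
python3 -m jog '{"offset":[[0.01,0.0005,-0.022],[0,0,0]],"angular":[[0,0,0],[0,0,0]],"jaw":[8,8]}'; python3 chk.py
```

```text
time: 8.45
tool_pos: [0.5682, -0.1776, 0.1253]
tool_rot: [-0.482, 0.211, -0.528, 0.666]
contact_force: [-7.2, 3.3, 11.1]
gripper_width: 0.155
t 8.45 under rel rim(mm) x,y,z [1.0, 1.3, -14.5] phi 0.999 tilt [ 0.    -1.    -0.003] F [-1.7, 3.7, 13.0] T [0.7, 0.56, 0.01] j [-0.54 -0.16  2.05  0.3   0.91 -0.17] 0.15484185870499492
time: 8.65
tool_pos: [0.5685, -0.1777, 0.1253]
tool_rot: [-0.482, 0.212, -0.528, 0.666]
contact_force: [-15.7, 3.7, 19.0]
gripper_width: 0.151
t 8.65 under rel rim(mm) x,y,z [1.2, 1.2, -14.6] phi 1.0 tilt [ 0.    -1.    -0.004] F [-6.0, 4.5, 23.7] T [1.03, 1.32, -0.07] j [-0.54 -0.16  2.05  0.3   0.91 -0.17] 0.15066673787832152
```

Contact with the stem at about 15 mm depth. I'll ease off a little and turn clockwise.

```bash
python3 -m jog '{"offset":[[-0.006,0,0.012],[0,0,0],[0,0,0],[0,0,0]],"angular":[[0.283,0.015,-0.607],[0.283,0.015,-0.607],[0.283,0.015,-0.607],[0,0,0]],"jaw":[8,8,8,8]}'; python3 chk.py
python3 -m jog '{"offset":[[0,0,0],[0,0,0],[0,0,0]],"angular":[[0.283,0.015,-0.607],[0.283,0.015,-0.607],[0,0,0]],"jaw":[8,8,8]}'; python3 chk.py
```

```text
time: 9.05
tool_pos: [0.5697, -0.1782, 0.1259]
tool_rot: [-0.425, 0.138, -0.575, 0.685]
contact_force: [-2.2, 2.1, 10.6]
gripper_width: 0.151
t 9.05 under rel rim(mm) x,y,z [2.6, 0.6, -14.5] phi 0.788 tilt [-0.001 -1.     0.001] F [2.6, 2.2, 10.5] T [0.47, -0.13, -0.09] j [-0.54 -0.16  2.05  0.3   0.91  0.04] 0.15079359801632694
time: 9.35
tool_pos: [0.5699, -0.1785, 0.126]
tool_rot: [-0.383, 0.09, -0.603, 0.694]
contact_force: [-1.3, 2.0, 9.4]
gripper_width: 0.151
t 9.35 under rel rim(mm) x,y,z [2.9, 0.3, -14.6] phi 0.647 tilt [-0.001 -1.     0.002] F [2.9, 2.1, 9.0] T [0.34, -0.29, 0.05] j [-0.54 -0.16  2.05  0.31  0.91  0.18] 0.1511953005550858
```

```bash
python3 -m jog '{"offset":[[0.004,0,-0.009],[0,0,0],[0,0,0]],"angular":[[0.212,0.011,-0.455],[0.212,0.011,-0.455],[0,0,0]],"jaw":[8,8,8]}'; python3 chk.py
python3 -m jog '{"offset":[[0,0,0],[0,0,0],[0,0,0]],"angular":[[0.212,0.011,-0.455],[0.141,0.007,-0.303],[0,0,0]],"jaw":[8,8,8]}'; python3 chk.py
```

```text
time: 9.65
tool_pos: [0.5702, -0.1786, 0.1258]
tool_rot: [-0.352, 0.053, -0.622, 0.697]
contact_force: [-2.8, 1.2, 10.4]
gripper_width: 0.152
t 9.65 under rel rim(mm) x,y,z [3.0, 0.1, -14.8] phi 0.543 tilt [-0.002 -1.     0.002] F [1.9, 1.4, 10.6] T [0.28, -0.16, 0.01] j [-0.54 -0.16  2.05  0.31  0.91  0.29] 0.1522888523502654
time: 9.95
tool_pos: [0.5692, -0.178, 0.1237]
tool_rot: [-0.323, 0.023, -0.638, 0.699]
contact_force: [3.0, 1.1, 2.8]
gripper_width: 0.152
t 9.95 under rel rim(mm) x,y,z [1.2, 0.8, -16.4] phi 0.455 tilt [-0.001 -1.    -0.001] F [3.9, 0.9, 1.2] T [0.06, -0.42, -0.04] j [-0.54 -0.16  2.05  0.31  0.91  0.37] 0.15168763395745113
```

It has started to drop (depth up, force gone). Follow it down.

```bash
python3 -m jog '{"offset":[[0.017,0.001,-0.036],[0.017,0.001,-0.036],[0,0,0]],"angular":[[0,0,0],[0,0,0],[0,0,0]],"jaw":[8,8,8]}'; python3 chk.py
python3 -m jog '{"offset":[[0.013,0.0006,-0.027],[0,0,0]],"angular":[[0,0,0],[0,0,0]],"jaw":[8,8]}'; python3 chk.py
```

```text
time: 10.25
tool_pos: [0.5709, -0.1777, 0.1193]
tool_rot: [-0.323, 0.023, -0.638, 0.698]
contact_force: [5.9, -1.2, 0.3]
gripper_width: 0.153
t 10.25 under rel rim(mm) x,y,z [0.9, 1.1, -21.1] phi 0.455 tilt [-0.001 -1.    -0.001] F [5.4, -1.5, -2.2] T [-0.14, -0.78, -0.0] j [-0.54 -0.15  2.05  0.31  0.9   0.37] 0.15285665633869186
time: 10.45
tool_pos: [0.5715, -0.1776, 0.1182]
tool_rot: [-0.323, 0.023, -0.638, 0.698]
contact_force: [3.8, 0.4, 1.6]
gripper_width: 0.15
t 10.45 under rel rim(mm) x,y,z [1.0, 1.2, -22.3] phi 0.455 tilt [-0.    -1.    -0.002] F [4.1, 0.2, -0.2] T [-0.1, -0.72, 0.02] j [-0.54 -0.15  2.05  0.31  0.9   0.37] 0.15006566165588914
```

```bash
python3 -m jog '{"offset":[[0.022,0.001,-0.01],[0.006,0,-0.013],[0,0,0]],"angular":[[0,0,0],[0,0,0],[0,0,0]],"jaw":[8,8,8]}'; python3 chk.py
```

```text
time: 10.75
tool_pos: [0.5715, -0.1776, 0.1182]
tool_rot: [-0.323, 0.025, -0.639, 0.698]
contact_force: [-14.0, 1.4, 16.9]
gripper_width: 0.148
t 10.75 under rel rim(mm) x,y,z [0.9, 1.3, -22.4] phi 0.456 tilt [ 0.002 -1.    -0.004] F [-5.5, 2.1, 21.2] T [0.35, 0.81, -0.02] j [-0.54 -0.14  2.04  0.31  0.9   0.37] 0.14838621066173183
```

Home: it stopped after an 8 mm drop. Ease the pressure and turn it clockwise to the stop.

```bash
python3 -m jog '{"offset":[[-0.01,0,0.02],[0,0,0],[0,0,0],[0,0,0],[0,0,0],[0,0,0]],"angular":[[0,0,0],[0.274,0.014,-0.589],[0.274,0.014,-0.589],[0.274,0.014,-0.589],[0.274,0.014,-0.589],[0,0,0]],"jaw":[8,8,8,8,8,8]}'; python3 chk.py
python3 -m jog '{"offset":[[0,0,0],[0,0,0],[0,0,0]],"angular":[[0.274,0.014,-0.589],[0.274,0.014,-0.589],[0,0,0]],"jaw":[8,8,8]}'; python3 chk.py
```

```text
time: 11.35
tool_pos: [0.5719, -0.1777, 0.1184]
tool_rot: [-0.234, -0.071, -0.676, 0.695]
contact_force: [-1.1, -1.2, 6.6]
gripper_width: 0.151
t 11.35 under rel rim(mm) x,y,z [1.4, 1.0, -22.3] phi 0.183 tilt [ 0.    -1.    -0.001] F [1.7, -1.1, 6.5] T [-0.12, -0.09, 0.08] j [-0.54 -0.14  2.05  0.31  0.9   0.65] 0.150622908406328
time: 11.65
tool_pos: [0.5719, -0.1778, 0.1184]
tool_rot: [0.187, 0.119, 0.69, -0.689]
contact_force: [-1.6, -0.7, 6.3]
gripper_width: 0.149
t 11.65 under rel rim(mm) x,y,z [1.4, 0.9, -22.3] phi 0.047 tilt [ 0.    -1.    -0.001] F [1.2, -0.6, 6.4] T [-0.16, -0.19, 0.11] j [-0.54 -0.15  2.05  0.31  0.9   0.78] 0.1487434575465482
```

```bash
python3 -m jog '{"offset":[[0,0,0],[0,0,0]],"angular":[[0.139,0.007,-0.299],[0,0,0]],"jaw":[8,8]}'; python3 chk.py
python3 -m jog '{"offset":[[0,0,0],[0,0,0]],"angular":[[0.139,0.007,-0.299],[0,0,0]],"jaw":[8,8]}'; python3 chk.py
python3 -m jog '{"offset":[[0,0,0],[0,0,0]],"angular":[[0.139,0.007,-0.299],[0,0,0]],"jaw":[8,8]}'; python3 chk.py
```

```text
time: 11.85
tool_pos: [0.5719, -0.1779, 0.1184]
tool_rot: [0.176, 0.13, 0.693, -0.687]
contact_force: [-2.0, -1.0, 6.4]
gripper_width: 0.148
t 11.85 under rel rim(mm) x,y,z [1.4, 0.9, -22.3] phi 0.013 tilt [ 0.    -1.    -0.001] F [0.8, -0.9, 6.6] T [-0.16, -0.17, 0.19] j [-0.54 -0.15  2.05  0.31  0.9   0.82] 0.14783841674840933
time: 12.05
tool_pos: [0.5719, -0.1779, 0.1184]
tool_rot: [0.164, 0.142, 0.696, -0.684]
contact_force: [-1.6, -0.3, 7.0]
gripper_width: 0.152
t 12.05 under rel rim(mm) x,y,z [1.4, 0.9, -22.3] phi -0.022 tilt [ 0.    -1.    -0.001] F [1.5, -0.2, 7.0] T [-0.17, -0.12, 0.17] j [-0.54 -0.15  2.05  0.31  0.9   0.85] 0.15151930793783738
time: 12.25
tool_pos: [0.5719, -0.1779, 0.1184]
tool_rot: [0.152, 0.154, 0.699, -0.682]
contact_force: [-0.6, -0.9, 6.9]
gripper_width: 0.147
t 12.25 under rel rim(mm) x,y,z [1.4, 0.8, -22.3] phi -0.056 tilt [ 0.    -1.    -0.001] F [2.3, -0.9, 6.5] T [-0.21, -0.19, 0.17] j [-0.54 -0.15  2.05  0.31  0.9   0.89] 0.14683119850696985
```

```bash
python3 -m jog '{"offset":[[0,0,0],[0,0,0]],"angular":[[0.1,0.005,-0.21],[0,0,0]],"jaw":[8,8]}'; python3 chk.py
python3 -m jog '{"offset":[[0,0,0],[0,0,0]],"angular":[[0.1,0.005,-0.21],[0,0,0]],"jaw":[8,8]}'; python3 chk.py
```

```text
time: 12.45
tool_pos: [0.5719, -0.1779, 0.1184]
tool_rot: [0.143, 0.162, 0.701, -0.68]
contact_force: [-2.2, -1.1, 6.2]
gripper_width: 0.151
t 12.45 under rel rim(mm) x,y,z [1.4, 0.8, -22.3] phi -0.08 tilt [ 0.    -1.    -0.001] F [0.6, -1.0, 6.6] T [-0.14, -0.11, 0.18] j [-0.54 -0.15  2.05  0.31  0.9   0.91] 0.1510490290159139
time: 12.65
tool_pos: [0.5718, -0.1779, 0.1184]
tool_rot: [0.135, 0.171, 0.702, -0.678]
contact_force: [-1.9, -1.5, 6.9]
gripper_width: 0.147
t 12.65 under rel rim(mm) x,y,z [1.4, 0.8, -22.3] phi -0.105 tilt [ 0.    -1.    -0.001] F [1.1, -1.4, 7.1] T [-0.23, -0.14, 0.18] j [-0.54 -0.15  2.05  0.31  0.9   0.93] 0.1474854400865968
```

```bash
python3 -m jog '{"offset":[[0,0,0],[0,0,0]],"angular":[[0.1,0.005,-0.21],[0,0,0]],"jaw":[8,8]}'; python3 chk.py; python3 - <<'E'
from h import *
f=manip.grab_frame("wrist");cv2.imwrite("pics/w6.png",f)
E
```

```text
time: 12.85
tool_pos: [0.5719, -0.178, 0.1184]
tool_rot: [0.126, 0.179, 0.704, -0.676]
contact_force: [-1.2, -1.7, 6.2]
gripper_width: 0.151
t 12.85 under rel rim(mm) x,y,z [1.4, 0.8, -22.3] phi -0.129 tilt [ 0.    -1.    -0.001] F [1.4, -1.6, 6.1] T [-0.26, -0.18, 0.13] j [-0.54 -0.15  2.05  0.31  0.9   0.96] 0.15059666805380603
```

View pics/w6.png

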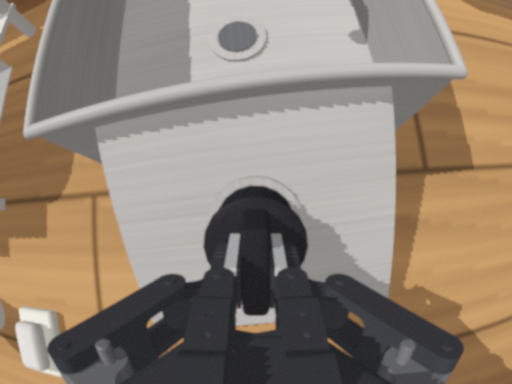

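```bash
python3 -m jog '{"offset":[[0,0,0],[0,0,0]],"angular":[[0.1,0.005,-0.21],[0,0,0]],"jaw":[8,8]}'; python3 chk.py;  python3 -m jog '{"offset":[[0,0,0],[0,0,0]],"angular":[[0.1,0.005,-0.21],[0,0,0]],"jaw":[8,8]}'; python3 chk.py; python3 - <<'E'
from h import *
f=manip.grab_frame("wrist")
A=cv2.resize(f[170:330,175:335],(590,590),interpolation=cv2.INTER_CUBIC);cv2.imwrite("pics/w7c.png",np.clip(255*(A/255.)**.5,0,255).astype(np.uint8))
E
```

```text
time: 13.1
tool_pos: [0.5719, -0.178, 0.1184]
tool_rot: [0.118, 0.187, 0.706, -0.673]
contact_force: [-2.7, -0.8, 5.7]
gripper_width: 0.149
t 13.1 under rel rim(mm) x,y,z [1.4, 0.8, -22.3] phi -0.153 tilt [ 0.    -1.    -0.001] F [-0.1, -0.7, 6.3] T [-0.21, -0.14, 0.28] j [-0.54 -0.15  2.05  0.31  0.9   0.98] 0.14858933965739896
time: 13.3
tool_pos: [0.5719, -0.178, 0.1184]
tool_rot: [0.109, 0.195, 0.707, -0.671]
contact_force: [-2.2, -0.6, 6.4]
gripper_width: 0.151
t 13.3 under rel rim(mm) x,y,z [1.4, 0.7, -22.3] phi -0.176 tilt [ 0.    -1.    -0.001] F [0.7, -0.4, 6.8] T [-0.17, -0.17, 0.57] j [-0.54 -0.15  2.05  0.31  0.9   1.  ] 0.15081228197844593
```

View pics/w7c.png

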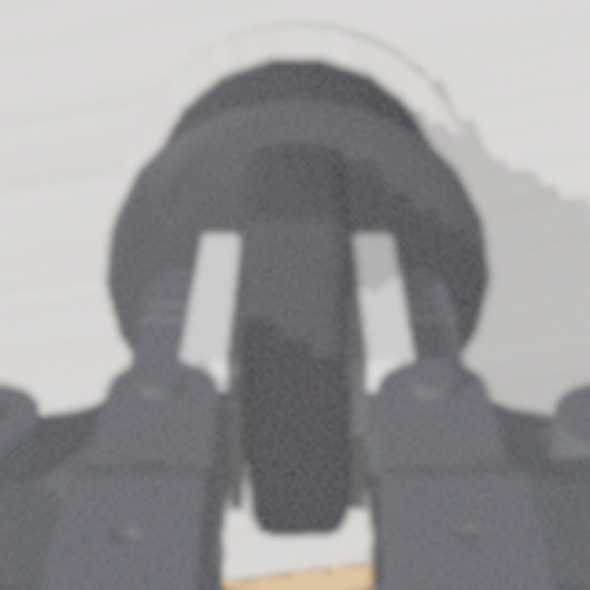

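The stop is felt (torque jumps 0.18 → 0.57 N m at -0.17 rad). Ease back within the play so the bar points straight up the slope, then release.

```bash
python3 -m jog '{"offset":[[0,0,0],[0,0,0],[0,0,0]],"angular":[[-0.253,-0.013,0.543],[-0.253,-0.013,0.543],[0,0,0]],"jaw":[8,8,8]}'; python3 chk.py; python3 -m jog '{"offset":[[0,0,0],[0,0,0],[0,0,0],[0,0,0],[0,0,0]],"angular":[[0,0,0],[0,0,0],[0,0,0],[0,0,0],[0,0,0]],"jaw":[20,30,40,40,40]}'; python3 chk.py
```

```text
time: 13.65
tool_pos: [0.5717, -0.1779, 0.1183]
tool_rot: [0.153, 0.152, 0.699, -0.682]
contact_force: [-2.6, -0.9, 4.8]
gripper_width: 0.148
t 13.65 under rel rim(mm) x,y,z [1.2, 0.9, -22.3] phi -0.051 tilt [ 0.001 -1.    -0.002] F [-0.4, -0.8, 5.5] T [-0.16, -0.06, 0.12] j [-0.54 -0.14  2.05  0.31  0.9   0.88] 0.14804769774155246
time: 14.15
tool_pos: [0.5717, -0.1771, 0.1173]
tool_rot: [0.153, 0.153, 0.7, -0.681]
contact_force: [-0.5, -0.2, 0.1]
gripper_width: 0.471
t 14.15 under rel rim(mm) x,y,z [0.8, 1.8, -23.2] phi -0.053 tilt [ 0.001 -1.    -0.003] F [-0.4, -0.2, 0.3] T [-0.06, 0.21, -0.06] j [-0.54 -0.14  2.05  0.31  0.9   0.88] 0.4713447771121655
```

```bash
python3 -m jog '{"offset":[[-0.084,-0.004,0.181],[-0.2,-0.01,0.43],[-0.25,-0.013,0.54],[-0.25,-0.013,0.54],[-0.25,-0.013,0.54],[0,0,0],[0,0,0]],"angular":[[0,0,0],[0,0,0],[0,0,0],[0,0,0],[0,0,0],[0,0,0],[0,0,0]],"jaw":[40,40,40,40,40,40,40]}'; python3 - <<'E'
from h import *
import pickle
s=manip.state();f=manip.grab_frame("wrist");g=manip.grab_frame("scene");pickle.dump(s,open("s8.pkl","wb"))
cv2.imwrite("pics/w8.png",f)
B=cv2.resize(g[120:200,90:200],(640,465),interpolation=cv2.INTER_CUBIC);cv2.imwrite("pics/s8c.png",np.clip(255*(B/255.)**.6,0,255).astype(np.uint8))
E
```

```text
time: 14.85
tool_pos: [0.5204, -0.1802, 0.2307]
tool_rot: [0.153, 0.154, 0.699, -0.682]
contact_force: [-0.3, 0.4, -0.1]
gripper_width: 0.469
```

View pics/w8.png

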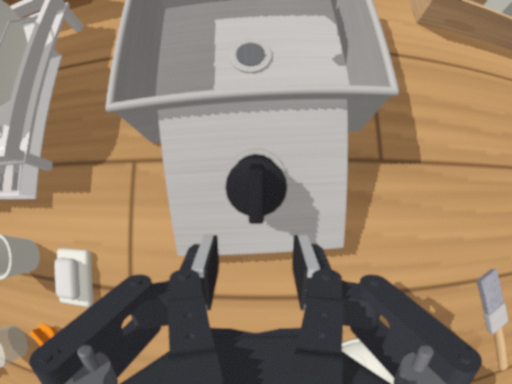

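View pics/s8c.png

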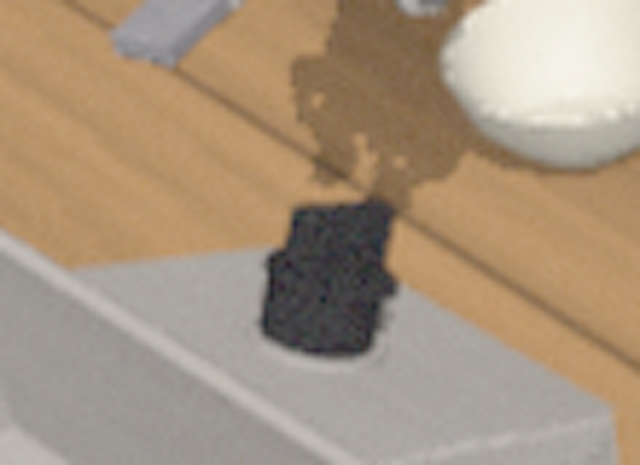

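The knob sits on the collar (wrist pixel (257,185)), its bar vertical in the image from (257,165) to (257,222). Check the bar angle numerically.

```bash
python3 - <<'E'
from h import *
import pickle;s=pickle.load(open("s8.pkl","rb"));f=cv2.imread("pics/w8.png")
A=cv2.resize(f[145:235,212:302],(600,600),interpolation=cv2.INTER_CUBIC);cv2.imwrite("pics/w8c.png",np.clip(255*(A/255.)**.4,0,255).astype(np.uint8))
E
```

```text
(no output)
```

View pics/w8c.png

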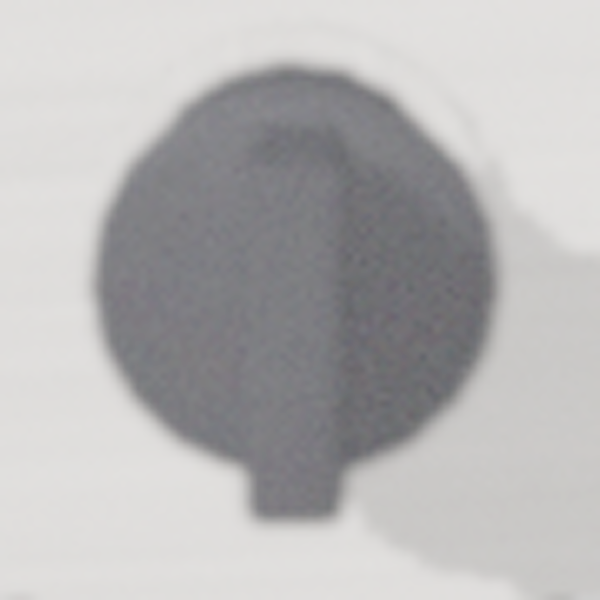

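```bash
python3 - <<'E'
from h import *
import pickle;s=pickle.load(open("s8.pkl","rb"))
rim=np.array([.576,-.1785,.1063]);x,y,z=axes();k=6.667
# home: underside 22.4 mm inside rim est -> heights rel rim est
def pl(u,v,h):
    o,d=wray(s,212+u/k,145+v/k);return o+d*((rim+h*z-o)@z)/(d@z)
a=pl(302,170,.0376);b=pl(295,517,.0376);d=a-b
print(np.linalg.norm(d),"phi",np.arctan2(d@y,d@x),"centre",((a+b)/2-rim)@x,((a+b)/2-rim)@y)
l,r=pl(97,285,.006),pl(495,285,.006);print(np.linalg.norm(l-r))
E
python3 - <<'E'
from plant import manip
print(manip.state()['contact_force'],manip.job_done())
E
```

```text
0.04656407738493151 phi -0.07067706454211257 centre -0.0011300044457324286 -0.000600895808005195
0.05697783787981731
the job is handed in; nothing more can be done
[-0.3531775   0.22990445  0.01177406] None
```

I put the large black knob back in the collar, turned it shut and handed the job in at about 15 s of the 48 s allowed.

- **Seating:** I lowered the knob onto the stem and turned it clockwise under light pressure, 24 N at most. It dropped 8 mm, as expected, at about 0.46 rad.
- **Stop:** I then turned it on until the torque jumped from about 0.18 to 0.57 N m, at about -0.17 rad. I eased it back about 0.12 rad, leaving the bar near straight up the slope, and let go. I expect the stem stayed at the stop, because that is within the knob's loose play.
- **Last checks:** The skirt sits on the rim in both the wrist and scene views. The bar measures -0.07 rad from straight up the slope (limit 0.21) and is centred within about 1.5 mm. The contact force is near zero and the gripper is clear of the knob.
- **Other objects:** I did not measure the bottle, bowl, cup, soap dish or jar again at the end. I saw no sign that any had been touched.
- **Disagreements:** Close-up wrist-camera positions were 2–3 mm off the arm's own readings, so I used the midpoint and let contact forces guide the last part. The stop also came about 0.05 rad later than expected.

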